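# Refit the spice caddy to its slotted stand

## Task

Put the empty spice caddy back on the free upright of the worktop stand, next to the one that is already fitted: push its hooks into the slots, then press it straight down until it sits fully home and the sprung clip has snapped over its pin. Leave the caddy there, and leave the spice jars, tins and jam jar standing where they are.

Things in the scene. Friction and masses are not known exactly. Their poses are not given: they have to be found in the camera images.
- caddy: The loose, empty spice caddy: dark steel tray 118 (x) x 130 (y) x 36 mm, under a wooden carrying bar along x, on a front leg and a back frame 40 mm wide whose flat back plane is at x = +70 mm. Origin: centre of the tray's underside; z up, x towards the hooks at its back. The hooks reach 17 mm beyond the back plane. 153 mm high; 0.24 to 0.38 kg.
- grip (a point): On the carrying bar over the caddy's centre of mass, x = +13, z = +139 mm in the caddy's frame: the place to grip it from above. The bar is 14 mm thick (y) with wooden section from z = 128 to 150 mm, from x = -54 to +44 mm clear of the back frame; below it is free down to the tray.
- hooks (a point): On the caddy's back plane, x = +70, z = +96 mm. Four hooks stick out to +x, 16 mm to either side, in an upper row (necks' undersides at this height) and a lower row 70 mm below. Each is 6 mm wide: a neck 10 mm high, and a tongue that hangs 24 mm below it, 7 mm (at its tip 9 mm) behind the back plane, to go behind the 5 mm sheet. Midway, 36 mm below this point, an 8 mm steel cross pin.
- press_pad (a point): Middle of the flat top of the caddy's press pad, a dark steel plate 26 (x) x 44 (y) mm on top of its back frame, at x = +57, y = 0, z = +153 mm in the caddy's frame, close to the upright: the place to press it down with shut fingers.
- stand: The stand, which cannot move: wooden board 215 (x) x 325 (y) x 12 mm with two steel twin-slot uprights, 64 mm wide, 198 mm high, their front faces at x = +50 mm looking to -x, the robot's side. Origin: underside, on the worktop; y to the left. The right upright (y = -86 mm) carries a twin of the caddy, fixed, with three spice jars in it; the left one (y = +86 mm) is free.
- slots (a point): On the free upright's front face, midway between its two columns of slots, level with the lower ends of the upper slots, 126 mm above the worktop; x is the way in. Slots are 12 mm wide, 48 mm high, 16 mm to either side; the lower ones end 70 mm further down. hooks lies here when the caddy is home. The sheet is 5 mm thick.
- seat (a point): Where the caddy's origin is when it sits fully home, with the axes it then has; 30 mm above the worktop. The hooks go in along +x with the caddy 25 to 37 mm above home, 3 mm of play sideways, until the back plane meets the face. Lowered from there and let go, the tongues are behind the sheet and the pin rests on the clip's ramp, about 13 mm above home; the rest takes a push.
- clip (a joint): Angle (rad) of the sprung steel clip hinged inside the free upright, midway between its slots. 0: at rest, its nose 7 mm out of the face 95 mm above the worktop, ramp above and hook below. The pin coming down pushes it in to about 0.11; it snaps back to 0 over the pin when the caddy is home. To press the caddy past it takes about 5 to 12 N on the pad.
- jar_a: Spice jar in the fitted twin caddy, 41 mm across, 105 mm high; origin at the centre of its underside.
- jar_b: Another spice jar in the fitted caddy, the same size.
- jar_c: Third spice jar in the fitted caddy, the same size.
- tin_tall: Tall tin, 101 mm across, 118 mm high, on the worktop right of the stand; origin at the centre of its underside.
- tin_flat: Flat tin, 86 mm across, 40 mm high, on the worktop right of the stand, nearer the robot; origin at the centre of its underside.
- jam_jar: Jam jar, 69 mm across, 99 mm high, on the worktop left of the stand; origin at the centre of its underside.

How it is judged:
By the outcome, as a careful person would: the job done as asked, in the order asked, and still so for the second after the job is handed in, with the robot touching nothing.
It also fails if it takes over 46 s, if anything falls off the work surface, if the arm or the gripper's body presses on something with over 40 N, if the wrist force passes 120 N, or if a joint passes its speed limit or range.

## Robot

A 7-joint arm with a two-finger parallel gripper is mounted at the origin on a cart in front of the work surface, level with it; the furniture and walls round the work are solid. World frame = base frame: x ahead of the robot, y to its left, z up, the work surface at z = 0. Lengths are in mm, angles in rad, forces in N, time in s.
With the tool pointing down it reaches from about 375 to 925 mm from the base axis. Payload 3.1 kg.
Tool frame: the origin (TCP) lies at the centre of the arm's flange, where the gripper is bolted on; the fingertips stand 173 mm ahead of it and the grasp point (between the pads) lies bot.pinch_z ahead of it (bot.pinch_z is the distance from the TCP to the grasp point, in mm); z points along the fingers, y is the line along which they close (so a half turn about z gives the same grasp; the last joint's range is limited). The gripper opens to 85 mm and grips with 20 to 120 N. Pads are 22 mm wide; open, the fingers measure 114 mm over their backs; the gripper's body (76 mm by 85 mm) begins 54 mm behind the grasp point. The pads swing forward as they close: fully open they stand 13 mm farther back than shut.
Start: joints at [-1.438, 0.383, 0.044, 1.598, -0.018, 1.161, -0.05], TCP at [148.673, 632.774, 404.669] pointing down, gripper open.
Joint ranges: [-2.61, 2.61], [-0.41, 2.15], [-1.48, 1.57], [0, 2.5], [-1.57, 4.71], [0.05, 1.97], [-2.85, 2.85]. Speed limits (rad/s): [2.79, 2.79, 3.14, 3.14, 3.14, 3.14, 3.14].

## Interface

Orientations are given as a unit quaternion [x, y, z, w].
In Python, from bench import bot gives the robot as it stands.
- The arm moves only by the tool servo_tool, never from a script. Its argument "motion" is a list of rows, each an object of numbers: "ax", "ay", "az": the turn, a rotation vector about the tool's x, y, z in degrees; "dx", "dy", "dz": the shift along the tool's x, y, z in mm; "jaw": the gripper command: -1 is fully open, 1 is shut, values between are in proportion. In form: [{"ax": .., "ay": .., "az": .., "dx": .., "dy": .., "dz": .., "jaw": ..}, ...]. A call has 1 to 12 rows; each row is the pose to reach, as a shift and turn from the pose commanded when the call began, along the tool's axes at that moment; what a row does not reach only later rows make up. A row lasts 1/12 s, in which the tool goes at most 41.7 mm and 7.16 degrees, less where a joint would pass 70% of its speed; a pose out of reach is approached as far as the arm can. A call with a gripper value outside its range is refused whole. The fingers move at their own pace and stop on an object; "grip_force" is the grip in N (left out, the last holds). Time passes only in rows, so rows that repeat a pose let the fingers close. It gives the time, the measured TCP pose, the force, the opening and the grip force at its end, in the units of the state.
- bot.state(): the state, without advancing time (a new reading comes with each control period).
- bot.camera(name): name is "scene" or "top" or "wrist"; returns a dict with "color" (480x640x3 uint8, red, green, blue), "mtx" (3x3 intrinsics, pixels), "R" (3x3) and "t" (3): a world point X has camera coordinates R X + t; the wrist camera has in their place "T_tool_cam" (4x4, takes a point from camera to tool coordinates, whose origin is the TCP and whose axes are the flange's). Camera axes: x right, y down, z forward; pixel columns grow to the right and rows downward; lengths in mm; the calibration is good to about 2 mm. A picture is of the moment at which its call begins: read the wrist's pose just before it. There is no depth.
- bot.job_done(): hands the job in; it is judged then, once.
The state is a dict: "time": time; "joint_positions": joint angles; "dq": joint speeds; "joint_efforts": joint torques, N m; "tcp_pos": TCP position; "tcp_rot": TCP orientation; "force": force on the tool from outside, world axes, zero at the start; "torque": the same for the moment, N m; "width": finger opening in mm; "finger_force": force on a finger pad.
Only numpy, scipy, OpenCV 4.12 (cv2) and the standard library are available. Lean on these libraries where they do the work, as an engineer would, in place of code of your own. Each camera call takes 0.05 s, during which the arm holds its last target. There are 200 camera calls.

## Working session

There is one attempt and no reset: what is moved stays moved. The work goes in short steps, Python scripts to look and compute and a tool call to move; the robot and the scene stay as the last step left them, time stands still between calls to the robot, and variables do not carry over. Pictures are saved under pics/ and viewed, at most 10 in all, crops included, and the job is handed in when it is done.

Besides the shell and the picture viewer there is one more tool, called after "Emit:" by a JSON object that holds its "op" and its "data". servo_tool: Moves the arm, as the interface text tells. Its arguments: {"type":"object","properties":{"motion":{"type":"array"},"grip_force":{"type":"number"}},"required":["motion"]}

```bash
mkdir -p pics; ls; python3 - <<'E'
from bench import bot
import cv2,numpy as np
np.set_printoptions(precision=4,suppress=True)
s=bot.state();print(s['time'],s['tcp_pos'],s['tcp_rot'],s['width'],bot.pinch_z)
for n in ['scene','top','wrist']:
    c=bot.camera(n); cv2.imwrite(f'pics/{n}0.png',c['color'][:,:,::-1])
    print(n,c['mtx'].tolist(),*( [c['R'].tolist(),c['t'].tolist()] if 'R' in c else [c['T_tool_cam'].tolist()]))
E
```

```text
pics
0.0 [148.5712 632.28   403.2589] [ 0.1151  0.9934 -0.0013 -0.0001] 85.28023079800487 154.70000000000002
scene [[621.7835660586422, 0.0, 318.16626266247835], [0.0, 621.7835660586422, 232.61969887387448], [0.0, 0.0, 1.0]] [[-0.9990810585976452, -0.04285832841479161, -0.00044948514752611677], [-0.030808847885043438, 0.7254043356817399, -0.6876331614066686], [0.029796866335308383, -0.6869874187054834, -0.7260581473249733]] [453.84946788052304, 144.4347545796777, 1703.0487196446613]
top [[437.7472281025618, 0.0, 327.33642206746066], [0.0, 437.7472281025618, 249.01447333585023], [0.0, 0.0, 1.0]] [[-0.01885211835918323, -0.9998214963688377, 0.0012542057844838357], [-0.9941452948757223, 0.018611573645352954, -0.1064365632802311], [0.10639422122387278, -0.003253417468154114, -0.9943187039198971]] [-49.98284988755088, 488.2777517136851, 1331.6087595106778]
wrist [[367.09409615814246, 0.0, 317.1040953271796], [0.0, 367.09409615814246, 241.84189268748156], [0.0, 0.0, 1.0]] [[0.0011802833913707063, -0.9656564723755233, -0.259819522535114, 65.00939432290359], [0.9999985955365668, 0.000830589257849506, 0.0014556944654799686, 0.029133976079620538], [-0.0011898974779947782, -0.25982087576009616, 0.9656560964770258, 31.551592981456935], [0.0, 0.0, 0.0, 1.0]]
```

View pics/scene0.png

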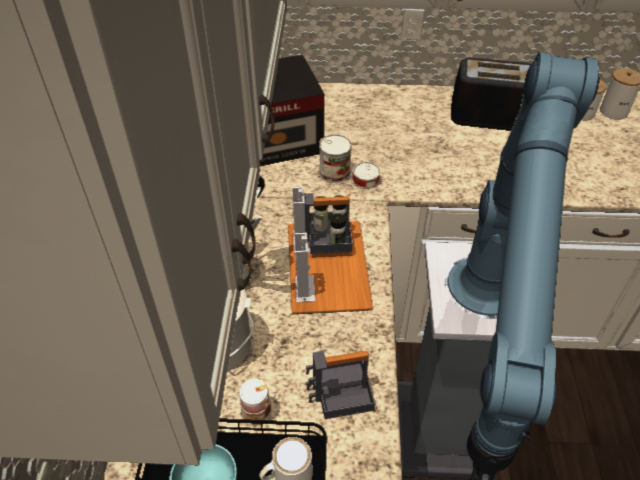

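View pics/top0.png

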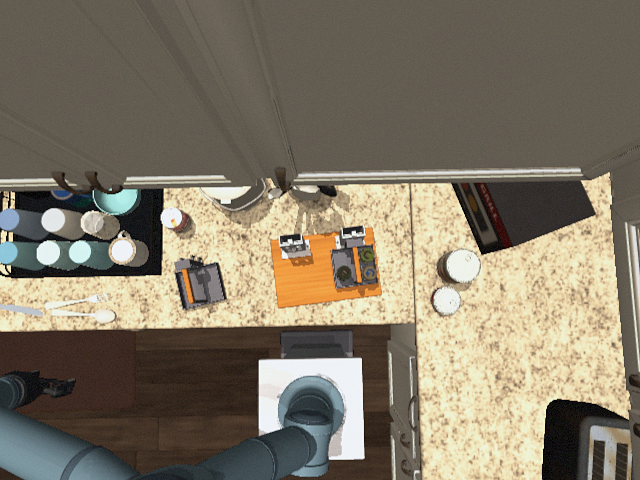

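The scene view shows the loose caddy at about (340,380), its hooks pointing left (+x), and the stand at about (330,265). In the top view the caddy is at (200,285), slightly rotated, the board corners are near (272,240), (374,228), (381,296) and (277,306), and the free upright is at (293,243).

```bash
cat > h.py <<'E'
from bench import bot
import cv2,numpy as np
from scipy.spatial.transform import Rotation as Ro
from scipy.optimize import least_squares
np.set_printoptions(precision=2,suppress=True)
def ext(c,s=None):
    if 'R' in c: return np.array(c['R']),np.array(c['t'])
    T=np.eye(4);T[:3,:3]=Ro.from_quat(s['tcp_rot']).as_matrix();T[:3,3]=s['tcp_pos']
    M=np.linalg.inv(T@np.array(c['T_tool_cam']));return M[:3,:3],M[:3,3]
def proj(K,R,t,X):
    p=(np.atleast_2d(X)@R.T+t)@np.array(K).T;return p[:,:2]/p[:,2:]
def ray(K,R,t,px,z):
    d=R.T@np.linalg.solve(np.array(K),[*px,1]);o=-R.T@t
    return o+d*(z-o[2])/d[2]
def place(p,X): # p=x,y,yaw(rad),z
    c,s=np.cos(p[2]),np.sin(p[2]);X=np.atleast_2d(X)
    return X@np.array([[c,-s,0],[s,c,0],[0,0,1]]).T+[p[0],p[1],p[3]]
E
python3 - <<'E'
from h import *
c=bot.camera('top');R,t=ext(c)
for px in [(272,240),(374,228),(381,296),(277,306)]: print('board',ray(c['mtx'],R,t,px,12))
for px in [(182,308),(226,299)]: print('trayfront',ray(c['mtx'],R,t,px,36))
for px in [(181,265),(190,302)]: print('bar',ray(c['mtx'],R,t,px,150))
a=cv2.resize(c['color'][215:320,165:390],None,fx=3.5,fy=3.5,interpolation=cv2.INTER_CUBIC)[:, :787]
s=bot.camera('scene')['color']
b=cv2.resize(s[180:420,280:385],None,fx=1,fy=1)
b1=cv2.resize(s[338:420,300:385],None,fx=2.8,fy=2.8,interpolation=cv2.INTER_CUBIC)
b2=cv2.resize(s[180:318,280:380],None,fx=1.66,fy=1.66,interpolation=cv2.INTER_CUBIC)
o=np.zeros((600,800,3),np.uint8);o[:a.shape[0],:a.shape[1]]=a
o[370:370+b1.shape[0],:b1.shape[1]]=b1[:230];o[370:370+b2.shape[0],300:300+b2.shape[1]]=b2[:230]
cv2.imwrite('pics/c1.png',o[:,:,::-1])
E
```

```text
board [520.48 114.02  12.  ]
board [ 552.58 -207.44   12.  ]
board [ 339.24 -222.7    12.  ]
board [314.59  99.68  12.  ]
trayfront [314.51 385.12  36.  ]
trayfront [339.13 251.85  36.  ]
bar [436.59 352.47 150.  ]
bar [333.04 325.75 150.  ]
```

View pics/c1.png

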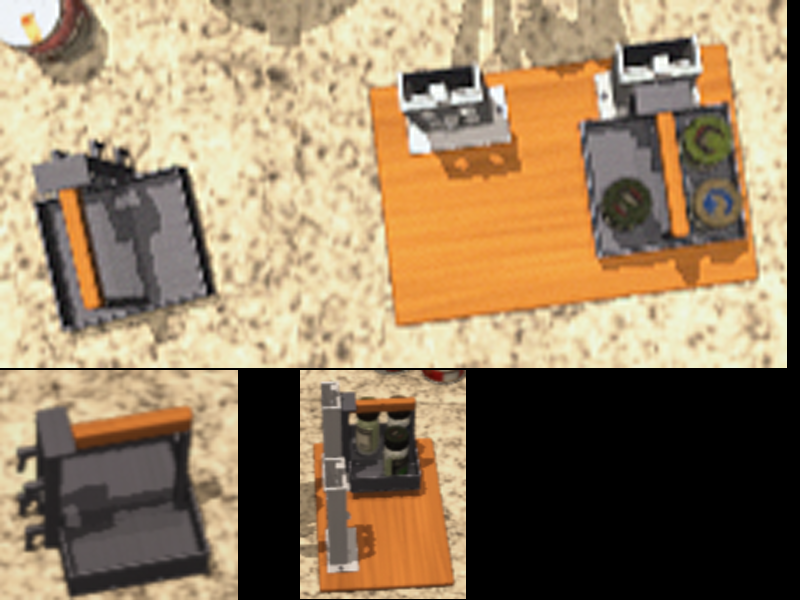

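```bash
cat >> h.py <<'E'
def move(target,yaw=None):
    "shift in tool axes to target TCP; turn about tool z so that tool -x points along yaw(deg)"
    s=bot.state();R=Ro.from_quat(s['tcp_rot']);d=R.inv().apply(np.array(target)-s['tcp_pos'])
    print('tcp',s['tcp_pos'],'d',d,end=' ')
    if yaw is not None:
        y=np.radians(yaw);Rt=np.array([[-np.cos(y),np.sin(y),0],[-np.sin(y),-np.cos(y),0],[0,0,1.]])
        Rt=np.array([[-np.cos(y),-np.sin(y),0],[-np.sin(y),np.cos(y),0],[0,0,-1.]])
        print('turn',np.degrees((R.inv()*Ro.from_matrix(Rt)).as_rotvec()),end='')
    print(' t',s['time'],'F',s['force'])
E
python3 -c "
from h import *
move([390,335,430],11.5)"
```

```text
tcp [148.62 632.56 404.02] d [-303.03 -234.51  -25.67] turn [ -0.07  -0.01 -24.72] t 0.25 F [ 0.34  0.1  -0.64]
```

Emit:
{"op": "servo_tool", "data": {"motion": [{"dx":-40,"dy":-30,"dz":-4,"az":-3,"jaw":-1},{"dx":-70,"dy":-54,"dz":-6,"az":-6,"jaw":-1},{"dx":-100,"dy":-77,"dz":-9,"az":-9,"jaw":-1},{"dx":-130,"dy":-101,"dz":-12,"az":-12,"jaw":-1},{"dx":-160,"dy":-124,"dz":-15,"az":-15,"jaw":-1},{"dx":-190,"dy":-147,"dz":-18,"az":-18,"jaw":-1},{"dx":-220,"dy":-170,"dz":-21,"az":-21,"jaw":-1},{"dx":-250,"dy":-194,"dz":-24,"az":-23,"jaw":-1},{"dx":-280,"dy":-217,"dz":-26,"az":-24.7,"jaw":-1},{"dx":-303,"dy":-234.5,"dz":-26,"az":-24.7,"jaw":-1},{"dx":-303,"dy":-234.5,"dz":-26,"az":-24.7,"jaw":-1},{"dx":-303,"dy":-234.5,"dz":-26,"az":-24.7,"jaw":-1}]}}

```text
$.motion[0]: bad value
```

```bash
python3 - <<'E'
from h import *
s=bot.state();c=bot.camera('wrist');print(s['tcp_pos'],s['tcp_rot'],s['time'])
np.savez('w1.npz',pos=s['tcp_pos'],rot=s['tcp_rot'],img=c['color'])
cv2.imwrite('pics/w1.png',c['color'][:,:,::-1])
E
```

```text
[148.62 632.56 404.02] [ 0.12  0.99 -0.   -0.  ] 0.25
```

View pics/w1.png

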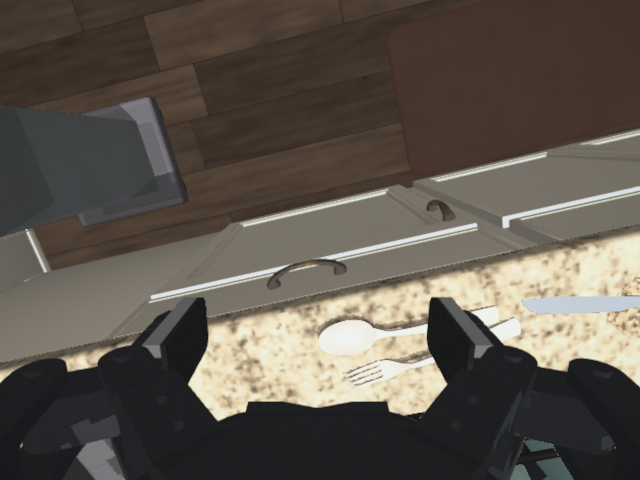

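The wrist image points image-up towards the robot, and its lower rows are covered by the fingers. The move was refused, probably because every field has to be given.

Emit:
{"op": "servo_tool", "data": {"motion": [{"dx":-40,"dy":-30,"dz":-4,"ax":0,"ay":0,"az":-3,"jaw":-1},{"dx":-80,"dy":-58,"dz":-8,"ax":0,"ay":0,"az":-7,"jaw":-1},{"dx":-115,"dy":-82,"dz":-12,"ax":0,"ay":0,"az":-10,"jaw":-1},{"dx":-150,"dy":-106,"dz":-16,"ax":0,"ay":0,"az":-14,"jaw":-1},{"dx":-185,"dy":-130,"dz":-20,"ax":0,"ay":0,"az":-17,"jaw":-1},{"dx":-220,"dy":-155,"dz":-24,"ax":0,"ay":0,"az":-20,"jaw":-1},{"dx":-255,"dy":-180,"dz":-26,"ax":0,"ay":0,"az":-23,"jaw":-1},{"dx":-290,"dy":-205,"dz":-26,"ax":0,"ay":0,"az":-24.7,"jaw":-1},{"dx":-320,"dy":-225,"dz":-26,"ax":0,"ay":0,"az":-24.7,"jaw":-1},{"dx":-332,"dy":-228,"dz":-26,"ax":0,"ay":0,"az":-24.7,"jaw":-1},{"dx":-332,"dy":-228,"dz":-26,"ax":0,"ay":0,"az":-24.7,"jaw":-1},{"dx":-332,"dy":-228,"dz":-26,"ax":0,"ay":0,"az":-24.7,"jaw":-1}], "grip_force": 40}}

```text
time: 1.3
tcp_pos: [421.6, 332.6, 430.9]
tcp_rot: [-0.097, 0.995, 0.0, 0.0]
force: [-1.0, 0.7, 0.4]
width: 85.3
finger_force: 0.0
```

```bash
python3 - <<'E'
from h import *
s=bot.state();c=bot.camera('wrist');print(s['tcp_pos'],s['tcp_rot'],s['time'])
np.savez('w2.npz',pos=s['tcp_pos'],rot=s['tcp_rot'],img=c['color'],K=c['mtx'],T=c['T_tool_cam'])
cv2.imwrite('pics/w2.png',c['color'][:,:,::-1])
E
```

```text
[421.63 332.55 430.91] [-0.1  1.   0.   0. ] 1.3
```

View pics/w2.png

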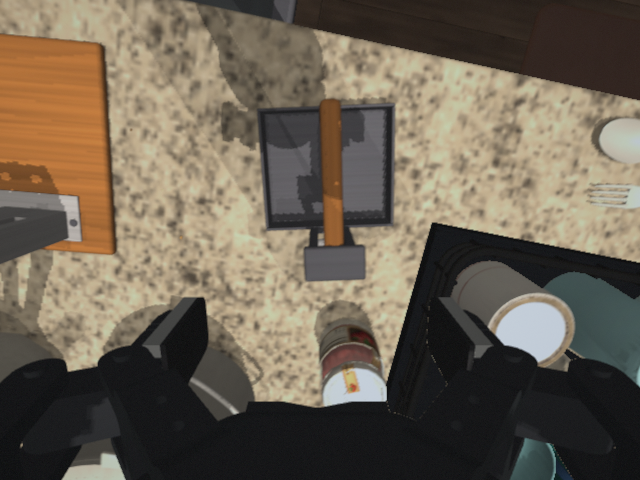

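The picture shows the caddy's tray rim corners at (259,110), (394,103), (392,224) and (267,230). The pad corners are (304,247), (364,245), (365,279) and (306,281), and the bar's front end is at (321–341,100). The board's left corners are (103,43) and (115,252).

```bash
python3 - <<'E'
from h import *
d=np.load('w2.npz');s=dict(tcp_pos=d['pos'],tcp_rot=d['rot']);R,t=ext(dict(T_tool_cam=d['T']),s);K=d['K']
X=np.array([[-59,-65,36],[-59,65,36],[59,65,36],[59,-65,36],[44,-22,153],[44,22,153],[70,22,153],[70,-22,153],[-54,-7,150],[-54,7,150]],float)
P=np.array([(259,110),(394,103),(392,224),(267,230),(304,247),(364,245),(365,279),(306,281),(321,101),(341,100)],float)
f=lambda p:(proj(K,R,t,place([*p,0],X))-P).ravel()
r=least_squares(f,[384,330,.2],loss='soft_l1');print(r.x,np.degrees(r.x[2]));print(f(r.x).reshape(-1,2))
p=[*r.x,0];g=place(p,[13,0,139])[0];print('grip',g)
print('board',ray(K,R,t,(115,252),12),ray(K,R,t,(103,43),12))
move(g+[0,0,154.7],np.degrees(r.x[2]))
E
```

```text
[381.06 335.46   0.23] 13.420430993323913
[[-2.72 -1.3 ]
 [ 1.7  -0.06]
 [ 1.74  2.66]
 [-1.19  1.55]
 [-0.75  0.5 ]
 [ 2.32  0.11]
 [ 1.46  1.09]
 [-0.98  1.36]
 [-1.54 -3.75]
 [ 0.47 -3.66]]
grip [393.71 338.48 139.  ]
board [514.87 124.56  12.  ] [307.41 102.28  12.  ]
tcp [420.03 334.47 430.75] d [ 24.98   9.02 137.06] turn [ 0.04 -0.01 -2.05] t 1.35 F [-0.72  0.07  0.21]
```

Emit:
{"op": "servo_tool", "data": {"motion": [{"dx":15,"dy":6,"dz":10,"ax":0,"ay":0,"az":-2,"jaw":-1},{"dx":25,"dy":9,"dz":40,"ax":0,"ay":0,"az":-2,"jaw":-1},{"dx":25,"dy":9,"dz":75,"ax":0,"ay":0,"az":-2,"jaw":-1},{"dx":25,"dy":9,"dz":105,"ax":0,"ay":0,"az":-2,"jaw":-1},{"dx":25,"dy":9,"dz":125,"ax":0,"ay":0,"az":-2,"jaw":-1},{"dx":25,"dy":9,"dz":137,"ax":0,"ay":0,"az":-2,"jaw":-1},{"dx":25,"dy":9,"dz":137,"ax":0,"ay":0,"az":-2,"jaw":-1},{"dx":25,"dy":9,"dz":137,"ax":0,"ay":0,"az":-2,"jaw":-1}]}}

```text
time: 2.02
tcp_pos: [391.9, 340.1, 293.0]
tcp_rot: [-0.119, 0.993, -0.0, -0.001]
force: [0.7, 0.8, 0.9]
width: 85.1
finger_force: 0.0
```

```bash
python3 - <<'E'
from h import *
move([393.7,338.5,293.7],13.4)
s=bot.state();c=bot.camera('wrist')
np.savez('w3.npz',pos=s['tcp_pos'],rot=s['tcp_rot'],img=c['color'],K=c['mtx'],T=c['T_tool_cam'])
cv2.imwrite('pics/w3.png',c['color'][:,:,::-1])
move([393.7,338.5,293.7],13.4)
E
```

```text
tcp [391.87 340.12 293.04] d [-1.4  -2.01 -0.66] turn [-0.03 -0.11  0.28] t 2.0167 F [0.73 0.84 0.86]
tcp [392.67 340.21 294.13] d [-0.59 -1.91  0.43] turn [0.05 0.02 0.24] t 2.0667 F [ 0.18 -0.06  1.1 ]
```

View pics/w3.png

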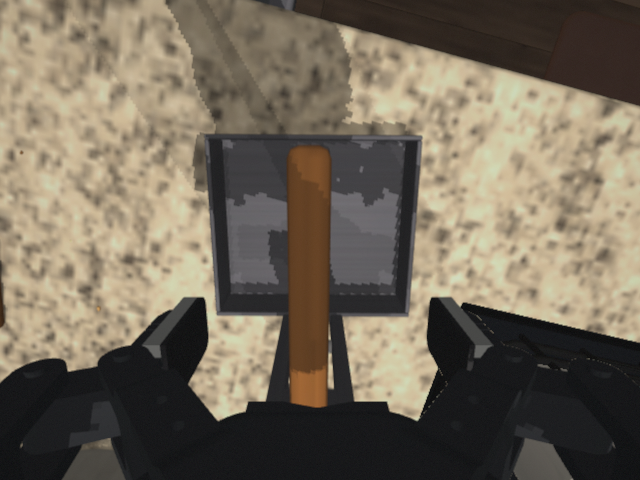

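The bar is centred at column 309, with the finger midline at 317, so I need about -2.3 mm in tool y. The tray rim corners are (207,138), (421,138), (409,314) and (218,315).

```bash
python3 - <<'E'
from h import *
d=np.load('w3.npz')
for pos in (d['pos'],np.array([392.67,340.21,294.13])):
    s=dict(tcp_pos=pos,tcp_rot=d['rot']);R,t=ext(dict(T_tool_cam=d['T']),s);K=d['K']
    X=np.array([[-59,-65,36],[-59,65,36],[59,65,36],[59,-65,36],[-54,0,140]],float)
    P=np.array([(207,138),(421,138),(409,314),(218,315),(309,150)],float)
    f=lambda p:(proj(K,R,t,place([*p,0],X))-P).ravel()
    r=least_squares(f,[384,330,.2],loss='soft_l1');print(r.x,np.degrees(r.x[2]));print(f(r.x).reshape(-1,2))
    print(place([*r.x,0],[13,0,139]))
E
```

```text
[383.36 335.34   0.24] 13.80093628977122
[[-4.25  0.02]
 [ 1.56 -0.19]
 [ 0.73  5.61]
 [-1.01  4.82]
 [ 0.13 -0.79]]
[[395.99 338.44 139.  ]]
[384.16 335.44   0.24] 13.809788145364584
[[-3.7   0.05]
 [ 1.05 -0.19]
 [ 0.37  4.85]
 [-0.56  4.08]
 [ 0.2  -0.87]]
[[396.78 338.54 139.  ]]
```

Emit:
{"op": "servo_tool", "data": {"motion": [{"dx":-2.5,"dy":-2.4,"dz":0.5,"ax":0,"ay":0,"az":0,"jaw":-1},{"dx":-2.5,"dy":-2.4,"dz":0.5,"ax":0,"ay":0,"az":0,"jaw":0.3},{"dx":-2.5,"dy":-2.4,"dz":0.5,"ax":0,"ay":0,"az":0,"jaw":0.6},{"dx":-2.5,"dy":-2.4,"dz":0.5,"ax":0,"ay":0,"az":0,"jaw":1},{"dx":-2.5,"dy":-2.4,"dz":0.5,"ax":0,"ay":0,"az":0,"jaw":1},{"dx":-2.5,"dy":-2.4,"dz":0.5,"ax":0,"ay":0,"az":0,"jaw":1},{"dx":-2.5,"dy":-2.4,"dz":0.5,"ax":0,"ay":0,"az":0,"jaw":1},{"dx":-2.5,"dy":-2.4,"dz":0.5,"ax":0,"ay":0,"az":0,"jaw":1},{"dx":-2.5,"dy":-2.4,"dz":0.5,"ax":0,"ay":0,"az":0,"jaw":1},{"dx":-2.5,"dy":-2.4,"dz":0.5,"ax":0,"ay":0,"az":0,"jaw":1}], "grip_force": 60}}

```text
time: 2.9
tcp_pos: [396.4, 337.3, 293.3]
tcp_rot: [-0.118, 0.993, 0.0, 0.0]
force: [-0.5, 1.5, -0.0]
width: 12.9
finger_force: 60.9
```

```bash
python3 - <<'E'
from h import *
c=bot.camera('top');R,t=ext(c);K=c['mtx']
X=np.array([[107.5,162.5,12],[107.5,-162.5,12],[-107.5,-162.5,12],[-107.5,162.5,12]])
P=np.array([(372,88),(725,45),(757,278),(397,324)])/3.5+[165-.36,215-.36]
f=lambda p:(proj(K,R,t,place([*p,0],X))-P).ravel()
r=least_squares(f,[432,-54,.08]);print(r.x,np.degrees(r.x[2]));print(f(r.x).reshape(-1,2))
p=[*r.x,0];print('seat',place(p,[-20,86,30]),'grip home',place(p,[-7,86,169]))
move([395,130,430],np.degrees(r.x[2]))
E
```

```text
[432.99 -52.34   0.1 ] 5.994649400016342
[[-0.99 -0.52]
 [ 0.68 -0.82]
 [ 0.84  0.68]
 [-0.53  0.57]]
seat [[404.11  31.1   30.  ]] grip home [[417.04  32.45 169.  ]]
tcp [396.35 337.32 293.29] d [  49.66 -201.2  -136.83] turn [0.03 0.01 7.5 ] t 2.95 F [-0.81  0.78  0.85]
```

Emit:
{"op": "servo_tool", "data": {"motion": [{"dx":0,"dy":0,"dz":-12,"ax":0,"ay":0,"az":0,"jaw":1},{"dx":0,"dy":0,"dz":-40,"ax":0,"ay":0,"az":0,"jaw":1},{"dx":0,"dy":0,"dz":-75,"ax":0,"ay":0,"az":0,"jaw":1},{"dx":2,"dy":-10,"dz":-105,"ax":0,"ay":0,"az":1,"jaw":1},{"dx":8,"dy":-35,"dz":-125,"ax":0,"ay":0,"az":2,"jaw":1},{"dx":16,"dy":-65,"dz":-137,"ax":0,"ay":0,"az":3,"jaw":1},{"dx":24,"dy":-98,"dz":-137,"ax":0,"ay":0,"az":4,"jaw":1},{"dx":32,"dy":-130,"dz":-137,"ax":0,"ay":0,"az":5.5,"jaw":1},{"dx":40,"dy":-162,"dz":-137,"ax":0,"ay":0,"az":7,"jaw":1},{"dx":46,"dy":-187,"dz":-137,"ax":0,"ay":0,"az":7.5,"jaw":1},{"dx":50,"dy":-201,"dz":-137,"ax":0,"ay":0,"az":7.5,"jaw":1},{"dx":50,"dy":-201,"dz":-137,"ax":0,"ay":0,"az":7.5,"jaw":1}]}}

```text
time: 3.95
tcp_pos: [394.3, 125.8, 429.1]
tcp_rot: [-0.049, 0.999, -0.001, -0.001]
force: [-0.3, -1.3, -2.9]
width: 12.8
finger_force: 60.4
```

Emit:
{"op": "servo_tool", "data": {"motion": [{"dx":0,"dy":0,"dz":0,"ax":0,"ay":0,"az":0,"jaw":1},{"dx":0,"dy":0,"dz":0,"ax":0,"ay":0,"az":0,"jaw":1},{"dx":0,"dy":0,"dz":0,"ax":0,"ay":0,"az":0,"jaw":1},{"dx":0,"dy":0,"dz":0,"ax":0,"ay":0,"az":0,"jaw":1}]}}

```text
time: 4.28
tcp_pos: [394.6, 131.4, 430.1]
tcp_rot: [-0.054, 0.999, -0.0, -0.0]
force: [-0.4, 0.1, -1.9]
width: 13.0
finger_force: 60.4
```

```bash
python3 - <<'E'
from h import *
s=bot.state();print(s['tcp_pos'],s['force'],s['width'],s['time']);c=bot.camera('wrist')
np.savez('w4.npz',pos=s['tcp_pos'],rot=s['tcp_rot'],img=c['color'],K=c['mtx'],T=c['T_tool_cam'])
cv2.imwrite('pics/w4.png',c['color'][:,:,::-1])
E
```

```text
[394.57 131.44 430.09] [-0.36  0.08 -1.86] 13.0368468635463 4.2833
```

View pics/w4.png

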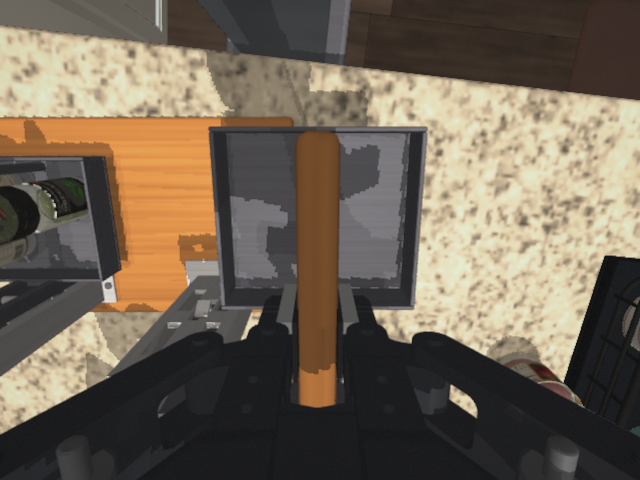

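The caddy is held square: the bar is at column 318 and the rim corners are (210,129) and (426,129). The free upright, with slots near (180–225,280–330), is half hidden behind the left finger. I'll shift for a clear view of it.

Emit:
{"op": "servo_tool", "data": {"motion": [{"dx":-20,"dy":8,"dz":-5,"ax":0,"ay":0,"az":0,"jaw":1},{"dx":-45,"dy":16,"dz":-12,"ax":0,"ay":0,"az":0,"jaw":1},{"dx":-70,"dy":25,"dz":-18,"ax":0,"ay":0,"az":0,"jaw":1},{"dx":-83,"dy":30,"dz":-20,"ax":0,"ay":0,"az":0,"jaw":1},{"dx":-83,"dy":30,"dz":-20,"ax":0,"ay":0,"az":0,"jaw":1},{"dx":-83,"dy":30,"dz":-20,"ax":0,"ay":0,"az":0,"jaw":1},{"dx":-83,"dy":30,"dz":-20,"ax":0,"ay":0,"az":0,"jaw":1},{"dx":-83,"dy":30,"dz":-20,"ax":0,"ay":0,"az":0,"jaw":1}]}}

```text
time: 5.0
tcp_pos: [473.2, 168.0, 449.5]
tcp_rot: [-0.052, 0.999, -0.0, -0.001]
force: [0.0, 0.5, -2.5]
width: 13.0
finger_force: 60.4
```

```bash
python3 - <<'E'
from h import *
s=bot.state();print(s['tcp_pos'],s['force'],s['width'],s['time']);c=bot.camera('wrist')
np.savez('w5.npz',pos=s['tcp_pos'],rot=s['tcp_rot'],img=c['color'],K=c['mtx'],T=c['T_tool_cam'])
cv2.imwrite('pics/w5.png',c['color'][:,:,::-1]);print(bot.state()['tcp_pos'])
E
```

```text
[473.19 168.03 449.47] [ 0.05  0.53 -2.46] 12.983833254621333 5.0
[473.23 167.91 449.64]
```

View pics/w5.png

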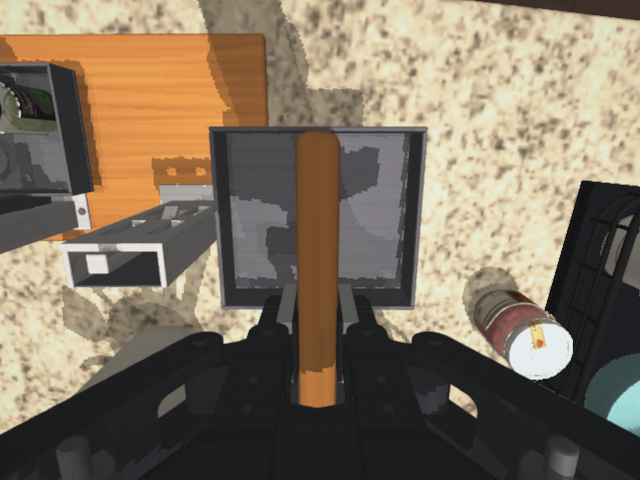

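The view shows the free upright's top rim corners: front at about (66,244) and (172,246), back at about (73,286) and (167,285). The board's front-left corner is at (265,35), and the jars are undisturbed.

```bash
python3 - <<'E'
from h import *
d=np.load('w5.npz');s=dict(tcp_pos=d['pos'],tcp_rot=d['rot']);R,t=ext(dict(T_tool_cam=d['T']),s);K=d['K']
img=d['img'];z=cv2.resize(img[175:300,45:225],None,fx=4.4,fy=4.4,interpolation=cv2.INTER_CUBIC)
cv2.imwrite('pics/w5z.png',z[:,:,::-1])
X=np.array([[50,54,198],[50,118,198],[-107.5,162.5,12]],float)
P=np.array([(66,244),(172,246),(265,35)],float)
f=lambda p:(proj(K,R,t,place([*p,0],X))-P).ravel()
r=least_squares(f,[432,-54,.1]);print(r.x,np.degrees(r.x[2]));print(f(r.x).reshape(-1,2))
p=[*r.x,0];print('seat',place(p,[-20,86,30]),'grip home',place(p,[-7,86,169]))
a,b=[ray(K,R,t,q,198) for q in P[:2]];print(a,b,b-a,np.degrees(np.arctan2(a[0]-b[0],b[1]-a[1])))
E
```

```text
[443.49 -47.02   0.14] 8.113892219742768
[[ 1.84  1.09]
 [-1.64 -4.49]
 [-0.3   4.56]]
seat [[411.55  35.3   30.  ]] grip home [[424.42  37.14 169.  ]]
[484.77  12.42 198.  ] [479.13  77.89 198.  ] [-5.64 65.47  0.  ] 4.92438947077876
```

View pics/w5z.png

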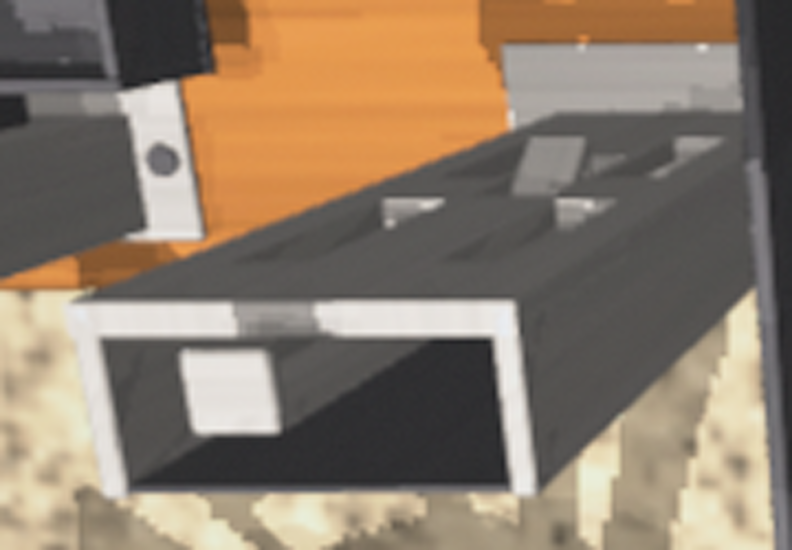

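Corrected from the zoom: the upright's front top corners are (60.9,243.0) and (161.8,242.8). The clip is in its rest position between the slots.

```bash
python3 - <<'E'
from h import *
d=np.load('w5.npz');s=dict(tcp_pos=d['pos'],tcp_rot=d['rot']);R,t=ext(dict(T_tool_cam=d['T']),s);K=d['K']
X=np.array([[50,54,198],[50,118,198],[-107.5,162.5,12]],float)
P=np.array([(60.9,243),(161.8,242.8),(265,35)],float)
f=lambda p:(proj(K,R,t,place([*p,0],X))-P).ravel()
r=least_squares(f,[432,-54,.1]);print(r.x,np.degrees(r.x[2]));print(f(r.x).reshape(-1,2))
p=[*r.x,0];print('seat',place(p,[-20,86,30]),'grip home',place(p,[-7,86,169]))
a,b=[ray(K,R,t,q,198) for q in P[:2]];print(a,b,(a+b)/2,b-a,np.degrees(np.arctan2(a[0]-b[0],b[1]-a[1])))
# slot lower ends corner check (z=126 front face) 
print(proj(K,R,t,place(p,[[50,76,126],[50,64,126],[50,96,126],[50,108,126],[50,86,126]]))*4.4-np.array([45,175])*4.4)
# caddy in hand
X2=np.array([[-59,-65,36],[-59,65,36],[59,65,36],[59,-65,36],[-54,0,140]],float)
P2=np.array([(210,129),(426,129),(413,307),(222,308),(318,134)],float)
g=lambda p:(proj(K,R,t,place(p,X2))-P2).ravel()
q=least_squares(g,[460,165,.1,156],loss='soft_l1').x;print('caddy',q,np.degrees(q[2]),g(q).reshape(-1,2))
ty=-Ro.from_quat(d['rot']).as_matrix()[:,0];print('tool yaw',np.degrees(np.arctan2(ty[1],ty[0])),ty)
E
```

```text
[441.07 -50.73   0.12] 7.135995384565433
[[-0.46 -0.78]
 [ 1.6  -2.47]
 [-1.83  4.49]]
seat [[410.55  32.12  30.  ]] grip home [[423.45  33.74 169.  ]]
[484.45   9.31 198.  ] [477.73  71.58 198.  ] [481.09  40.45 198.  ] [-6.73 62.27  0.  ] 6.1671229559292104
[[451.2  192.15]
 [386.13 193.36]
 [559.69 190.13]
 [624.81 188.91]
 [505.44 191.14]]
caddy [458.62 166.86   0.11 149.99] 6.0856480410222735 [[ 0.13  0.17]
 [-0.89  0.07]
 [-0.84  1.43]
 [ 1.13  0.56]
 [ 0.25 -1.19]]
tool yaw 5.990739852633985 [ 0.99  0.1  -0.  ]
```

```bash
python3 - <<'E'
from h import *
d=np.load('w5.npz');s=dict(tcp_pos=d['pos'],tcp_rot=d['rot']);R,t=ext(dict(T_tool_cam=d['T']),s);K=d['K']
for dz in (-5,-6.2,-7):
    a,b=[ray(K,R,t,q,198+dz) for q in ((60.9,243),(161.8,242.8))]
    q=np.array([458.62,166.86,0.1062,0]);m=(a+b)/2
    c,sn=np.cos(.1062),np.sin(.1062);v=m-[q[0],q[1],0]
    print(dz,'face centre in caddy frame',c*v[0]+sn*v[1],-sn*v[0]+c*v[1],'width',np.linalg.norm(b-a),'yaw',np.degrees(np.arctan2(a[0]-b[0],b[1]-a[1])),m)
E
```

```text
-5 face centre in caddy frame 10.29402671399021 -130.98148680719854 width 64.05391192451637 yaw 6.167122955929249 [482.74  37.71 193.  ]
-6.2 face centre in caddy frame 10.618094548893625 -131.67745309160978 width 64.39546337016655 yaw 6.167122955929218 [483.14  37.05 191.8 ]
-7 face centre in caddy frame 10.83413977216256 -132.14143061455067 width 64.6231643339334 yaw 6.1671229559292255 [483.4   36.61 191.  ]
```

Emit:
{"op": "servo_tool", "data": {"motion": [{"dx":25,"dy":0,"dz":0,"ax":0,"ay":0,"az":0,"jaw":1},{"dx":60,"dy":0,"dz":0,"ax":0,"ay":0,"az":0,"jaw":1},{"dx":85,"dy":-10,"dz":0,"ax":0,"ay":0,"az":0,"jaw":1},{"dx":88,"dy":-40,"dz":10,"ax":0,"ay":0,"az":0,"jaw":1},{"dx":88,"dy":-75,"dz":25,"ax":0,"ay":0,"az":0,"jaw":1},{"dx":88,"dy":-105,"dz":45,"ax":0,"ay":0,"az":0,"jaw":1},{"dx":88,"dy":-125,"dz":65,"ax":0,"ay":0,"az":0,"jaw":1},{"dx":88,"dy":-131,"dz":85,"ax":0,"ay":0,"az":0,"jaw":1},{"dx":88,"dy":-131,"dz":94,"ax":0,"ay":0,"az":0,"jaw":1},{"dx":88,"dy":-131,"dz":94,"ax":0,"ay":0,"az":0,"jaw":1},{"dx":88,"dy":-131,"dz":94,"ax":0,"ay":0,"az":0,"jaw":1},{"dx":88,"dy":-131,"dz":94,"ax":0,"ay":0,"az":0,"jaw":1}]}}

```text
time: 6.05
tcp_pos: [400.7, 30.0, 357.3]
tcp_rot: [-0.053, 0.999, 0.0, 0.001]
force: [-0.7, 0.5, -2.2]
width: 13.3
finger_force: 60.4
```

```bash
python3 - <<'E'
from h import *
# expected: start tcp 473.2,168,449.5
y=np.radians(6.1);tx=np.array([-np.cos(y),-np.sin(y),0]);ty=np.array([-np.sin(y),np.cos(y),0])
T=np.array([473.2,168,449.5])+88*tx-131*ty+[0,0,-94.5]
move(T,6.1); print(T)
E
```

```text
tcp [400.74  30.02 357.29] d [ 1.29 -1.5   2.29] turn [ 0.04  0.13 -0.  ] t 6.05 F [-0.75  0.48 -2.19]
[399.62  28.39 355.  ]
```

Emit:
{"op": "servo_tool", "data": {"motion": [{"dx":0,"dy":-1,"dz":1.5,"ax":0,"ay":0,"az":0,"jaw":1},{"dx":0,"dy":-1,"dz":1.5,"ax":0,"ay":0,"az":0,"jaw":1},{"dx":0,"dy":-1,"dz":1.5,"ax":0,"ay":0,"az":0,"jaw":1},{"dx":0,"dy":-1,"dz":1.5,"ax":0,"ay":0,"az":0,"jaw":1}]}}

```text
time: 6.38
tcp_pos: [400.5, 28.2, 355.1]
tcp_rot: [-0.052, 0.999, 0.0, 0.0]
force: [-0.4, -0.1, -2.8]
width: 12.7
finger_force: 60.4
```

```bash
python3 - <<'E'
from h import *
move([399.62,28.39,355],6.1)
c=bot.camera('wrist');s=bot.camera('scene');t=bot.camera('top')
move([399.62,28.39,355],6.1)
a=cv2.resize(c['color'][230:330,150:450],None,fx=2.66,fy=2.66,interpolation=cv2.INTER_CUBIC)
b=cv2.resize(s['color'][180:318,280:380],None,fx=2.4,fy=2.4,interpolation=cv2.INTER_CUBIC)
d=cv2.resize(t['color'][215:320,265:390],None,fx=3.1,fy=3.1,interpolation=cv2.INTER_CUBIC)
o=np.zeros((600,800,3),np.uint8);o[:266,:798]=a[:266,:798];o[268:268+b.shape[0],:b.shape[1]]=b[:332];o[268:268+d.shape[0],300:300+d.shape[1]]=d
cv2.imwrite('pics/pre.png',o[:,:,::-1])
E
```

```text
tcp [400.5   28.19 355.09] d [0.86 0.3  0.09] turn [ 0.02  0.05 -0.09] t 6.3833 F [-0.42 -0.08 -2.78]
tcp [400.36  27.97 354.79] d [ 0.69  0.49 -0.21] turn [ 0.    0.01 -0.12] t 6.5333 F [-0.22  0.02 -3.64]
```

Emit:
{"op": "servo_tool", "data": {"motion": [{"dx":-3,"dy":0,"dz":0,"ax":0,"ay":0,"az":0,"jaw":1},{"dx":-5,"dy":0,"dz":0,"ax":0,"ay":0,"az":0,"jaw":1},{"dx":-7,"dy":0,"dz":0,"ax":0,"ay":0,"az":0,"jaw":1},{"dx":-9,"dy":0,"dz":0,"ax":0,"ay":0,"az":0,"jaw":1},{"dx":-11,"dy":0,"dz":0,"ax":0,"ay":0,"az":0,"jaw":1},{"dx":-13,"dy":0,"dz":0,"ax":0,"ay":0,"az":0,"jaw":1},{"dx":-15,"dy":0,"dz":0,"ax":0,"ay":0,"az":0,"jaw":1},{"dx":-16,"dy":0,"dz":0,"ax":0,"ay":0,"az":0,"jaw":1},{"dx":-16,"dy":0,"dz":0,"ax":0,"ay":0,"az":0,"jaw":1}]}}

```text
time: 7.28
tcp_pos: [416.5, 29.6, 354.7]
tcp_rot: [-0.052, 0.999, -0.0, 0.0]
force: [-0.2, -0.7, -2.4]
width: 13.0
finger_force: 60.4
```

Emit:
{"op": "servo_tool", "data": {"motion": [{"dx":-1.5,"dy":0,"dz":0,"ax":0,"ay":0,"az":0,"jaw":1},{"dx":-3,"dy":0,"dz":0,"ax":0,"ay":0,"az":0,"jaw":1},{"dx":-4.5,"dy":0,"dz":0,"ax":0,"ay":0,"az":0,"jaw":1},{"dx":-6,"dy":0,"dz":0,"ax":0,"ay":0,"az":0,"jaw":1},{"dx":-7.5,"dy":0,"dz":0,"ax":0,"ay":0,"az":0,"jaw":1},{"dx":-9,"dy":0,"dz":0,"ax":0,"ay":0,"az":0,"jaw":1},{"dx":-10,"dy":0,"dz":0,"ax":0,"ay":0,"az":0,"jaw":1},{"dx":-10,"dy":0,"dz":0,"ax":0,"ay":0,"az":0,"jaw":1}]}}

```text
time: 7.95
tcp_pos: [426.4, 30.6, 354.7]
tcp_rot: [-0.052, 0.999, -0.0, 0.0]
force: [-0.5, 0.7, -2.5]
width: 13.0
finger_force: 60.4
```

Emit:
{"op": "servo_tool", "data": {"motion": [{"dx":-1,"dy":0,"dz":0,"ax":0,"ay":0,"az":0,"jaw":1},{"dx":-2,"dy":0,"dz":0,"ax":0,"ay":0,"az":0,"jaw":1},{"dx":-3,"dy":0,"dz":0,"ax":0,"ay":0,"az":0,"jaw":1},{"dx":-4,"dy":0,"dz":0,"ax":0,"ay":0,"az":0,"jaw":1},{"dx":-4,"dy":0,"dz":0,"ax":0,"ay":0,"az":0,"jaw":1}]}}

```text
time: 8.37
tcp_pos: [428.2, 30.8, 353.4]
tcp_rot: [-0.052, 0.999, -0.0, -0.004]
force: [-7.0, -0.5, -0.5]
width: 12.8
finger_force: 60.8
```

Emit:
{"op": "servo_tool", "data": {"motion": [{"dx":2,"dy":0,"dz":0,"ax":0,"ay":0,"az":0,"jaw":1},{"dx":2,"dy":0,"dz":3,"ax":0,"ay":0,"az":0,"jaw":1},{"dx":2,"dy":0,"dz":5,"ax":0,"ay":0,"az":0,"jaw":1},{"dx":2,"dy":0,"dz":7,"ax":0,"ay":0,"az":0,"jaw":1},{"dx":2,"dy":0,"dz":9,"ax":0,"ay":0,"az":0,"jaw":1},{"dx":2,"dy":0,"dz":11,"ax":0,"ay":0,"az":0,"jaw":1},{"dx":2,"dy":0,"dz":13,"ax":0,"ay":0,"az":0,"jaw":1},{"dx":2,"dy":0,"dz":13,"ax":0,"ay":0,"az":0,"jaw":1}]}}

```text
time: 9.03
tcp_pos: [427.3, 30.8, 340.7]
tcp_rot: [-0.052, 0.999, -0.0, -0.002]
force: [-4.0, -0.6, -3.7]
width: 13.2
finger_force: 60.3
```

Emit:
{"op": "servo_tool", "data": {"motion": [{"dx":0.5,"dy":0,"dz":1,"ax":0,"ay":0,"az":0,"jaw":1},{"dx":0.5,"dy":0,"dz":2,"ax":0,"ay":0,"az":0,"jaw":1},{"dx":0.5,"dy":0,"dz":3,"ax":0,"ay":0,"az":0,"jaw":1},{"dx":0.5,"dy":0,"dz":4,"ax":0,"ay":0,"az":0,"jaw":1},{"dx":0.5,"dy":0,"dz":5,"ax":0,"ay":0,"az":0,"jaw":1},{"dx":0.5,"dy":0,"dz":5,"ax":0,"ay":0,"az":0,"jaw":1}]}}

```text
time: 9.53
tcp_pos: [427.3, 30.6, 337.5]
tcp_rot: [-0.052, 0.999, 0.0, -0.002]
force: [-8.0, -0.8, 7.0]
width: 13.2
finger_force: 62.1
```

Emit:
{"op": "servo_tool", "data": {"motion": [{"dx":0.5,"dy":0,"dz":-1.5,"ax":0,"ay":0,"az":0,"jaw":1},{"dx":0.5,"dy":0,"dz":-1.5,"ax":0,"ay":0,"az":0,"jaw":0.5},{"dx":0.5,"dy":0,"dz":-1.5,"ax":0,"ay":0,"az":0,"jaw":0.2},{"dx":0.5,"dy":0,"dz":-1.5,"ax":0,"ay":0,"az":0,"jaw":0.0},{"dx":0.5,"dy":0,"dz":-1.5,"ax":0,"ay":0,"az":0,"jaw":0.0},{"dx":0.5,"dy":0,"dz":-1.5,"ax":0,"ay":0,"az":0,"jaw":0.0},{"dx":0.5,"dy":0,"dz":-10,"ax":0,"ay":0,"az":0,"jaw":0.0},{"dx":0.5,"dy":0,"dz":-30,"ax":0,"ay":0,"az":0,"jaw":0.0},{"dx":0.5,"dy":0,"dz":-60,"ax":0,"ay":0,"az":0,"jaw":0.0},{"dx":0.5,"dy":0,"dz":-80,"ax":0,"ay":0,"az":0,"jaw":0.0},{"dx":0.5,"dy":0,"dz":-80,"ax":0,"ay":0,"az":0,"jaw":1},{"dx":0.5,"dy":0,"dz":-80,"ax":0,"ay":0,"az":0,"jaw":1}], "grip_force": 40}}

```text
time: 10.53
tcp_pos: [427.9, 30.7, 418.5]
tcp_rot: [-0.052, 0.999, 0.001, 0.002]
force: [0.2, 0.3, -0.6]
width: 19.6
finger_force: 0.0
```

Emit:
{"op": "servo_tool", "data": {"motion": [{"dx":0,"dy":0,"dz":0,"ax":0,"ay":0,"az":0,"jaw":1},{"dx":0,"dy":0,"dz":0,"ax":0,"ay":0,"az":0,"jaw":1},{"dx":0,"dy":0,"dz":0,"ax":0,"ay":0,"az":0,"jaw":1},{"dx":0,"dy":0,"dz":0,"ax":0,"ay":0,"az":0,"jaw":1},{"dx":0,"dy":0,"dz":0,"ax":0,"ay":0,"az":0,"jaw":1}]}}

```text
time: 10.95
tcp_pos: [426.9, 30.7, 415.9]
tcp_rot: [-0.052, 0.999, -0.0, -0.001]
force: [-0.1, -0.1, -0.4]
width: -0.0
finger_force: 0.0
```

```bash
python3 - <<'E'
from h import *
move([427.3,30.7,420],6.1)
s=bot.state();c=bot.camera('wrist');cv2.imwrite('pics/w6.png',c['color'][:,:,::-1])
R,t=ext(c,s);np.savez('w6.npz',pos=s['tcp_pos'],rot=s['tcp_rot'],img=c['color'])
E
```

```text
tcp [426.91  30.73 415.94] d [-0.38 -0.07 -4.06] turn [-0.04 -0.09 -0.12] t 10.95 F [-0.11 -0.06 -0.44]
```

Emit:
{"op": "servo_tool", "data": {"motion": [{"dx":-20,"dy":0,"dz":0,"ax":0,"ay":0,"az":0,"jaw":1},{"dx":-37,"dy":0,"dz":5,"ax":0,"ay":0,"az":0,"jaw":1},{"dx":-37,"dy":0,"dz":20,"ax":0,"ay":0,"az":0,"jaw":1},{"dx":-37,"dy":0,"dz":34,"ax":0,"ay":0,"az":0,"jaw":1},{"dx":-37,"dy":0,"dz":38,"ax":0,"ay":0,"az":0,"jaw":1},{"dx":-37,"dy":0,"dz":40,"ax":0,"ay":0,"az":0,"jaw":1},{"dx":-37,"dy":0,"dz":42,"ax":0,"ay":0,"az":0,"jaw":1},{"dx":-37,"dy":0,"dz":44,"ax":0,"ay":0,"az":0,"jaw":1},{"dx":-37,"dy":0,"dz":46,"ax":0,"ay":0,"az":0,"jaw":1},{"dx":-37,"dy":0,"dz":46,"ax":0,"ay":0,"az":0,"jaw":1}]}}

```text
time: 11.83
tcp_pos: [464.0, 34.6, 370.9]
tcp_rot: [-0.052, 0.999, 0.0, 0.0]
force: [0.4, 0.7, 1.1]
width: -0.3
finger_force: 0.0
```

Almost in contact. Now I press down slowly.

Emit:
{"op": "servo_tool", "data": {"motion": [{"dx":0,"dy":0,"dz":2,"ax":0,"ay":0,"az":0,"jaw":1},{"dx":0,"dy":0,"dz":3.5,"ax":0,"ay":0,"az":0,"jaw":1},{"dx":0,"dy":0,"dz":5,"ax":0,"ay":0,"az":0,"jaw":1},{"dx":0,"dy":0,"dz":6.5,"ax":0,"ay":0,"az":0,"jaw":1},{"dx":0,"dy":0,"dz":8,"ax":0,"ay":0,"az":0,"jaw":1},{"dx":0,"dy":0,"dz":8,"ax":0,"ay":0,"az":0,"jaw":1}]}}

```text
time: 12.33
tcp_pos: [465.7, 34.7, 365.2]
tcp_rot: [-0.052, 0.999, 0.001, 0.003]
force: [-0.7, 0.0, 7.7]
width: -0.3
finger_force: 3.7
```

Emit:
{"op": "servo_tool", "data": {"motion": [{"dx":0.5,"dy":0,"dz":1.5,"ax":0,"ay":0,"az":0,"jaw":1},{"dx":0.5,"dy":0,"dz":3,"ax":0,"ay":0,"az":0,"jaw":1},{"dx":0.5,"dy":0,"dz":4.5,"ax":0,"ay":0,"az":0,"jaw":1},{"dx":0.5,"dy":0,"dz":6,"ax":0,"ay":0,"az":0,"jaw":1},{"dx":0.5,"dy":0,"dz":7,"ax":0,"ay":0,"az":0,"jaw":1},{"dx":0.5,"dy":0,"dz":7,"ax":0,"ay":0,"az":0,"jaw":1}]}}

```text
time: 12.83
tcp_pos: [463.7, 34.5, 356.1]
tcp_rot: [-0.052, 0.999, 0.0, 0.0]
force: [-1.7, 0.2, 5.0]
width: 0.4
finger_force: 2.6
```

Emit:
{"op": "servo_tool", "data": {"motion": [{"dx":0,"dy":0,"dz":1,"ax":0,"ay":0,"az":0,"jaw":1},{"dx":0,"dy":0,"dz":2,"ax":0,"ay":0,"az":0,"jaw":1},{"dx":0,"dy":0,"dz":3,"ax":0,"ay":0,"az":0,"jaw":1},{"dx":0,"dy":0,"dz":4,"ax":0,"ay":0,"az":0,"jaw":1},{"dx":0,"dy":0,"dz":4,"ax":0,"ay":0,"az":0,"jaw":1}]}}

```text
time: 13.25
tcp_pos: [465.1, 34.2, 356.0]
tcp_rot: [-0.052, 0.999, 0.001, 0.001]
force: [-6.4, -1.6, 26.8]
width: 0.1
finger_force: 13.1
```

Emit:
{"op": "servo_tool", "data": {"motion": [{"dx":0,"dy":0,"dz":-4,"ax":0,"ay":0,"az":0,"jaw":1},{"dx":0,"dy":0,"dz":-20,"ax":0,"ay":0,"az":0,"jaw":1},{"dx":0,"dy":0,"dz":-50,"ax":0,"ay":0,"az":0,"jaw":1},{"dx":0,"dy":0,"dz":-85,"ax":0,"ay":0,"az":0,"jaw":1},{"dx":0,"dy":25,"dz":-100,"ax":0,"ay":0,"az":0,"jaw":1},{"dx":0,"dy":60,"dz":-100,"ax":0,"ay":0,"az":0,"jaw":1},{"dx":0,"dy":95,"dz":-100,"ax":0,"ay":0,"az":0,"jaw":1},{"dx":0,"dy":125,"dz":-100,"ax":0,"ay":0,"az":0,"jaw":1},{"dx":0,"dy":140,"dz":-100,"ax":0,"ay":0,"az":0,"jaw":1},{"dx":0,"dy":140,"dz":-100,"ax":0,"ay":0,"az":0,"jaw":1},{"dx":0,"dy":140,"dz":-100,"ax":0,"ay":0,"az":0,"jaw":1}]}}

```text
time: 14.17
tcp_pos: [448.2, 174.2, 450.6]
tcp_rot: [-0.053, 0.999, -0.001, -0.001]
force: [-0.2, -2.0, -0.1]
width: 0.2
finger_force: 0.0
```

```bash
python3 - <<'E'
from h import *
c=bot.camera('wrist');s=bot.camera('scene');print(bot.state()['tcp_pos'],bot.state()['time'])
a=cv2.resize(c['color'][:400,:420],(525,500));b=cv2.resize(s['color'][180:318,280:380],(270,373),interpolation=cv2.INTER_CUBIC)
o=np.zeros((500,800,3),np.uint8);o[:,:525]=a;o[:373,530:]=b
cv2.imwrite('pics/end.png',o[:,:,::-1])
E
```

```text
[448.96 172.1  450.95] 14.2667
```

View pics/end.png

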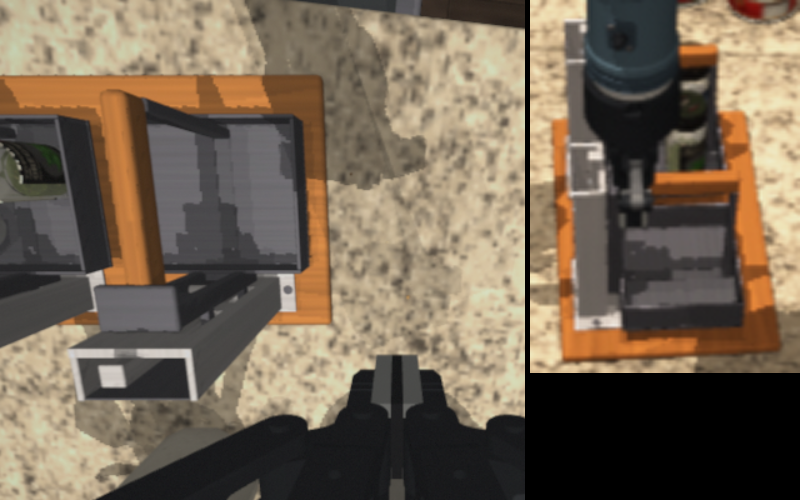

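The picture shows the caddy hung flush and level beside its twin. Its pad is below the upright's top rim at about (135,305), and the jars are in place. The press ended on a hard stop at the home height, so I'm handing it in.

```bash
python3 -c "
from bench import bot
print(bot.job_done())"
```

```text
the job is handed in; nothing more can be done
None
```

The caddy is hooked onto the free upright and pressed down to a hard stop at its home height. The force pattern and height fit the clip having snapped over its pin, though I couldn't see the clip itself. The gripper is clear, nothing else was touched, and the job was handed in at about 14 s.

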